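# Trace the touch-test track on a repaired tablet

### The job

The tablet on the bench mat has a new touch glass, lying on its springy gasket, and shows its touch test: run the shut fingertips lightly over the glass along the whole zigzag line, from the round dot through every mark in order to the large square, keeping them down on the glass all the way. Do not press hard, shift or pick up the tablet, and leave everything else alone. The program finishes while holding: the fingertips stay resting lightly on the large square.

Things in the scene. Friction and masses are not known exactly. Their poses are not given: they have to be found in the camera images.
- tablet: the tablet under test, loose on a flat 6 mm rubber mat, face up, 0.45 kg in all: grey frame 210 (its x) x 128 (its y) x 8 mm, and on it, standing 3 mm proud with no rim, the black touch glass (206 x 124), level, its top 11 mm above the tablet's underside and 17 mm above the table. The lit screen shows a pale zigzag (Z-shaped) line with ten pale marks. Origin: centre of the underside, z up
- glass (a joint): how far the touch glass is pressed down into its springy gasket: 0 free, 0.003 m fully down. It starts to sink at about 0.5 N and yields 1 mm for every further 2.5 N, evenly over its whole face (8 N or so is fully down)
- mark1 (a point): the first mark, a round dot 16 across, at the free end of one long stroke (tablet x -78, y +42 mm), part of the screen. The point: its centre, on the glass; a mark is touched when the fingers bear on the glass (0.2 N is enough) with the middle between the finger pads within 14 mm of the mark's centre, seen from above
- mark2 (a point): square mark 11 x 11, number 2 along the line (tablet x -26, y +42 mm), part of the screen. The point: its centre, on the glass
- mark3 (a point): square mark 11 x 11, number 3 along the line (tablet x +26, y +42 mm), part of the screen. The point: its centre, on the glass
- mark4 (a point): square mark 11 x 11, number 4 along the line (tablet x +78, y +42 mm), at a corner of the Z, part of the screen. The point: its centre, on the glass
- mark5 (a point): square mark 11 x 11, number 5 along the line (tablet x +26, y +14 mm), part of the screen. The point: its centre, on the glass
- mark6 (a point): square mark 11 x 11, number 6 along the line (tablet x -26, y -14 mm), part of the screen. The point: its centre, on the glass
- mark7 (a point): square mark 11 x 11, number 7 along the line (tablet x -78, y -42 mm), at a corner of the Z, part of the screen. The point: its centre, on the glass
- mark8 (a point): square mark 11 x 11, number 8 along the line (tablet x -26, y -42 mm), part of the screen. The point: its centre, on the glass
- mark9 (a point): square mark 11 x 11, number 9 along the line (tablet x +26, y -42 mm), part of the screen. The point: its centre, on the glass
- mark10 (a point): the last mark, a larger square 16 x 16 with a dark middle, at the other free end of the Z (tablet x +78, y -42 mm), part of the screen. The point: its centre, on the glass
- donor: second tablet of the same size lying face down (plain metal back, 210 x 128 x 8), loose; not part of the job. Origin: centre of its underside
- suction_puller: small rubber suction cup with a wire ring on top, 48 across, 46 high, standing loose on the mat; leave alone. Origin: centre of its underside
- screwdriver: precision screwdriver 150 long, lying loose on the mat; leave alone. Origin: under its middle
- spudger: thin black plastic opening stick, about 140 long, 10 wide and 6 thick, lying loose on the mat; leave alone. Origin: under its middle
- tape_roll: roll of amber tape, 64 across, 19 high, lying loose on the mat; leave alone. Origin: centre of its underside
- parts_box: open clear plastic box 170 x 120 x 40 with two small parts in it, loose on the table; leave alone. Origin: centre of its underside
- drone: red toy drone about 110 x 110 x 30, loose on the table; leave alone. Origin: centre of its underside
Things that resemble listed ones, but are neither listed nor needed, are in the scene too. Of the things like the tablet, leave any that is green; of the rest the larger one is meant.

How it is judged (in metres and radians):
On the way, in this order (a step that is already met when the one before it is completed fails the run):
1. fingertips touch the round dot (horizontal distance between the grasp point and mark1 below 0.014 m and contact force between the fingers and tablet above 0.2 N), for 0.05 s.
2. fingertips touch mark 2 (horizontal distance between the grasp point and mark2 below 0.014 m and contact force between the fingers and tablet above 0.2 N), for 0.05 s.
3. fingertips touch mark 3 (horizontal distance between the grasp point and mark3 below 0.014 m and contact force between the fingers and tablet above 0.2 N), for 0.05 s.
4. fingertips touch mark 4 (horizontal distance between the grasp point and mark4 below 0.014 m and contact force between the fingers and tablet above 0.2 N), for 0.05 s.
5. fingertips touch mark 5 (horizontal distance between the grasp point and mark5 below 0.014 m and contact force between the fingers and tablet above 0.2 N), for 0.05 s.
6. fingertips touch mark 6 (horizontal distance between the grasp point and mark6 below 0.014 m and contact force between the fingers and tablet above 0.2 N), for 0.05 s.
7. fingertips touch mark 7 (horizontal distance between the grasp point and mark7 below 0.014 m and contact force between the fingers and tablet above 0.2 N), for 0.05 s.
8. fingertips touch mark 8 (horizontal distance between the grasp point and mark8 below 0.014 m and contact force between the fingers and tablet above 0.2 N), for 0.05 s.
9. fingertips touch mark 9 (horizontal distance between the grasp point and mark9 below 0.014 m and contact force between the fingers and tablet above 0.2 N), for 0.05 s.
10. fingertips reach the large square (horizontal distance between the grasp point and mark10 below 0.014 m and contact force between the fingers and tablet above 0.2 N), for 0.05 s.
At the end, for the whole second after the job is handed in: All ten marks touched in order; at the end the fingers still rest on the large square (tool point within 14 mm of its centre seen from above, 0.2 to 20 N on the glass), the tablet lies flat and still within 12 mm of its start, and no bystander has moved 15 mm (all of step 10 and contact force between the fingers and tablet below 20 N and distance of tablet from where it was at the start of the episode below 0.012 m and angle between tablet's own z axis and vertical below 0.05 rad and linear speed of tablet below 0.02 m/s and distance of each of donor, suction_puller, screwdriver, spudger, tape_roll, parts_box, drone from where it was at the start of the episode below 0.015 m); the arm keeps its last pose, push and grip.
It fails at once if the glass is pressed with more than 20 N (contact force between the fingers and tablet above 20 N).
It fails at once if the tablet is lifted, tipped or shoved (10 mm up, 0.1 rad, 15 mm along) (height (world z) of tablet above 0.016 m or angle between tablet's own z axis and vertical above 0.1 rad or distance of tablet from where it was at the start of the episode above 0.015 m).
It fails at once if the fingertips leave the glass along the way (some 11 mm or more above it, over the screen and more than 50 mm from the first mark) (x of the grasp point in the frame of tablet between -0.095 and 0.095 m and y of the grasp point in the frame of tablet between -0.056 and 0.056 m and z of the grasp point in the frame of tablet between 0.041 and 0.071 m and horizontal distance between the grasp point and mark1 above 0.05 m).
It fails at once if a bystander is shoved, knocked or picked up (moves 15 mm) (distance of any of donor, suction_puller, screwdriver, spudger, tape_roll, parts_box, drone from where it was at the start of the episode above 0.015 m).
It also fails if it takes over 59 s, if anything falls off the work surface, if the arm or the gripper's body presses on something with over 40 N, if the wrist force passes 120 N, or if a joint passes its speed limit or range.

### The arm

A 6-joint arm with a two-finger parallel gripper is mounted at the origin on the work surface. World frame = base frame: x ahead of the robot, y to its left, z up, the work surface at z = 0. Lengths are in m, angles in degrees, forces in N, time in s.
With the tool pointing down it reaches from about 0.325 to 0.85 m from the base axis. Payload 15.5 kg.
Tool frame: the origin (TCP) lies between the finger pads, 19 mm behind the fingertips; this is the grasp point; y points along the fingers, x is the direction in which the jaws open and shut, and the axes are right-handed (so a half turn about y gives the same grasp; the last joint's range is limited). The gripper opens to 91 mm and grips with 3 to 60 N. Pads are 32 mm wide; open, the fingers measure 118 mm over their backs; the gripper's body (76 mm by 178 mm) begins 60 mm behind the grasp point.
Start: joints at [70.216, 28.281, 77.091, -0, 74.628, -5.472], TCP at [0.155, 0.606, 0.233] pointing down, gripper open.
Joint ranges: [-166.48, 166.48], [-47.26, 123.95], [12.59, 153.08], [-70.14, 250.14], [6.76, 159.57], [-176.63, 176.63]. Speed limits (degrees/s): [108.29, 108.29, 147.25, 172.46, 172.46, 172.46].

### API

Orientations are given as a 3x3 rotation matrix whose columns are the frame's x, y, z axes.
In Python, from bench import ctrl gives the robot as it stands. The module is installed in compiled form; this text tells all that it offers. Calls block until the motion is done:
- ctrl.goto(position, orientation): joint-space move of the TCP to a pose.
- ctrl.move_l(position, vel=0.15, ori=None, contact_N=None): straight line of the TCP; ori=None keeps the orientation; vel is the mean speed in m/s. With contact_N (N) it stops when the force on the tool has changed by that much, and returns True; else False.
- ctrl.movej(angles): joint-space move.
- ctrl.command_gripper(opening): opening from 0.0 (shut) to 1.0 (fully open); the grip force is fixed at half the most; returns when the fingers have stopped.
- ctrl.sleep(seconds).
- ctrl.ik(position, orientation): joint angles nearest the present ones, or None.
- ctrl.read_camera(name): name is "side" or "top"; returns the picture (480x640x3 uint8, blue, green, red); there is no depth.
- ctrl.camera_params(name): a dict with "fx", "fy", "cx", "cy" (pixels), "pose" (4x4, takes a point from camera to world coordinates). Camera axes: x right, y up, looking along -z (the intrinsics and any distortion apply to the point x, -y, -z); pixel columns grow to the right and rows downward; lengths in m; the calibration is good to about 2 mm. A picture is of the moment at which its call begins. camera_params takes no time and is no camera call.
A pose or a line that the arm cannot do raises ctrl.MotionError and nothing moves.
- ctrl.sign_off(): hands the job in, once; it reports no verdict.
Readings, each from a call of its own:
- ctrl.current_t(): time.
- ctrl.current_q(): joint angles.
- ctrl.current_dq(): joint speeds.
- ctrl.current_effort(): joint torques, N m.
- ctrl.current_tool_pos(): TCP position.
- ctrl.current_eef_rot(): TCP orientation.
- ctrl.current_contact_force(): force on the tool from outside, world axes, zero at the start.
- ctrl.current_wrist_torque(): the same for the moment, N m.
- ctrl.current_grip_width(): opening from 0.0 (shut) to 1.0 (fully open).
Only numpy, scipy, OpenCV 4.12 (cv2) and the standard library are available. Lean on these libraries where they do the work, as an engineer would, in place of code of your own. Each camera call takes 0.05 s, during which the arm holds its last target. There are 200 camera calls.

## Working session

There is one attempt and no reset: what is moved stays moved. The work goes in short steps, each a Python script; the robot and the scene stay as the last script left them, time stands still between calls to the robot, and variables do not carry over. Pictures are saved under pics/ and viewed, about 8 in all and at most 12, crops included, and the job is handed in when it is done.

```bash
mkdir -p pics; python3 - <<'E'
from bench import ctrl
import cv2
for n in ("top","side"):
    cv2.imwrite(f"pics/{n}0.png",ctrl.read_camera(n)); p=ctrl.camera_params(n); print(n,p)
print(ctrl.current_t(),ctrl.current_eef_rot(),ctrl.current_contact_force())
E
```

```text
top {'fx': 481.90217229736396, 'fy': 481.90217229736396, 'cx': 324.2369268563927, 'cy': 238.11815350882085, 'pose': array([[-0.02493401,  0.98080337, -0.19339866,  0.25718512],
       [-0.99953271, -0.02788095, -0.01253042, -0.027656  ],
       [-0.01768202,  0.19299585,  0.98104024,  1.21840634],
       [ 0.        ,  0.        ,  0.        ,  1.        ]])}
side {'fx': 466.0718066034291, 'fy': 466.0718066034291, 'cx': 315.78999173681837, 'cy': 241.378074578296, 'pose': array([[ 0.76954613,  0.323306  , -0.55070136, -0.15362498],
       [-0.63855931,  0.3809642 , -0.66866156, -0.78570218],
       [-0.00638479,  0.8662214 ,  0.49961958,  0.62748431],
       [ 0.        ,  0.        ,  0.        ,  1.        ]])}
0.1 [[ 2.47183221e-01 -3.24364646e-04 -9.68968704e-01]
 [ 9.68968229e-01 -9.62876544e-04  2.47183422e-01]
 [-1.01317480e-03 -9.99999484e-01  7.62921108e-05]] [-0.63419329 -0.50236287 -1.38071351]
```

View pics/top0.png

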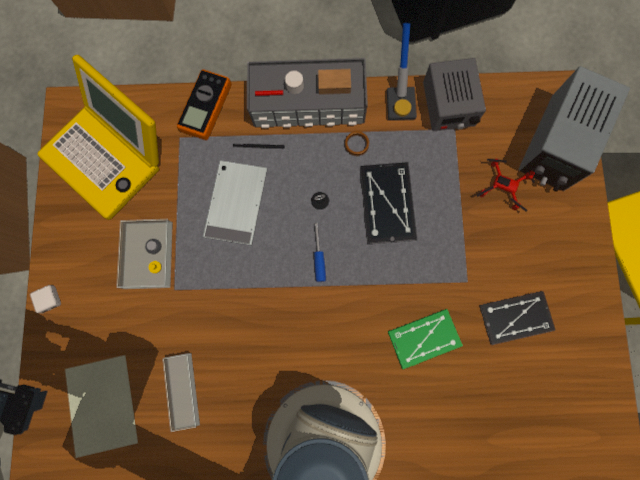

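View pics/side0.png

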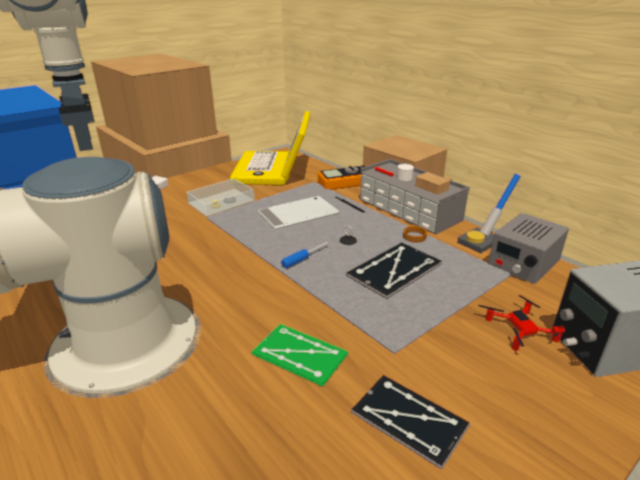

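The top view has three candidates: a dark tablet on the mat at (388,203), a green one at (425,338), and a dark one on the bare table at (517,318). The one on the mat fits the description, and it isn't green. I'll check its size and find its marks in an enlarged crop.

```bash
python3 - <<'E'
import cv2,numpy as np
a=cv2.imread("pics/top0.png")[150:255,345:430]; b=cv2.imread("pics/side0.png")[235:300,340:447]
a=cv2.resize(a,None,fx=5,fy=5,interpolation=cv2.INTER_CUBIC); b=cv2.resize(b,None,fx=3.4,fy=3.4,interpolation=cv2.INTER_CUBIC)
c=np.zeros((525,800,3),np.uint8); c[:a.shape[0],:a.shape[1]]=a; c[:b.shape[0],430:430+b.shape[1]]=b[:,:370]
cv2.imwrite("pics/crop1.png",c)
E
```

```text
(no output)
```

View pics/crop1.png

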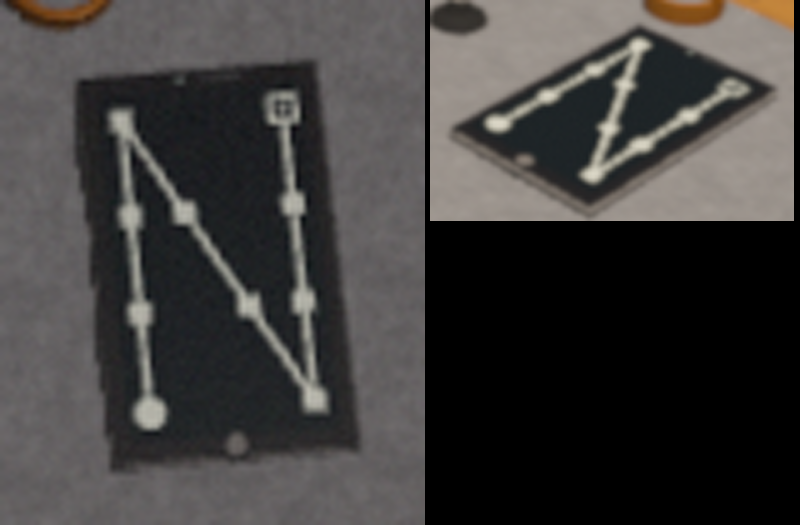

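The crop confirms it. The round dot is at the lower left, crop (149,413), and the dark-centred large square is at the upper right, crop (283,107). I'll fit the tablet pose from all ten marks and compare it with the side view and the second black tablet's size.

```bash
cat > h.py <<'E'
import numpy as np
from bench import ctrl
M=np.array([(-78,42),(-26,42),(26,42),(78,42),(26,14),(-26,-14),(-78,-42),(-26,-42),(26,-42),(78,-42)])/1000.
def world(n,px,z):
    p=ctrl.camera_params(n); T=p["pose"]; px=np.atleast_2d(px).astype(float)
    d=np.c_[(px[:,0]-p["cx"])/p["fx"],-(px[:,1]-p["cy"])/p["fy"],-np.ones(len(px))]@T[:3,:3].T
    return (T[:3,3]+d*((z-T[2,3])/d[:,2])[:,None])[:,:2]
def fit(A,B):
    a,b=A-A.mean(0),B-B.mean(0); U,S,V=np.linalg.svd(a.T@b); R=(U@V).T
    return R,B.mean(0)-R@A.mean(0),S.sum()/(a**2).sum()
E
python3 - <<'E'
from h import *
import cv2
np.set_printoptions(precision=4,suppress=True)
c=np.array([(149,413),(140,314),(130,216),(120,122),(184,212),(249,306),(315,400),(304,301),(293,204),(283,107)])
s=np.array([(497,123),(548,97),(595,70),(639,45),(625,86),(608,129),(593,175),(641,145),(689,116),(734,88)])
for n,px in (("top",(c+.5)/5-.5+[345,150]),("side",(s-[430,0]+.5)/3.4-.5+[340,235])):
    W=world(n,px,.017); R,t,k=fit(M,W)
    print(n,"det",np.linalg.det(R),"t",t,"yaw",np.degrees(np.arctan2(R[1,0],R[0,0])),"scale",k,"res mm",1000*np.abs(W-(M@R.T+t)).max(0))
    print((M@R.T+t)[[0,3,6,9]])
# other black tablet's Z extent
print("other long stroke", np.linalg.norm(np.diff(world("top",[(491,309.5),(537.5,299)],.011),axis=0)))
E
```

```text
top det 1.0000000000000002 t [ 0.5858 -0.1786] yaw 2.9507040734621484 scale 1.0030966935658157 res mm [0.6361 0.7004]
[[ 0.5058 -0.1406]
 [ 0.6616 -0.1326]
 [ 0.5101 -0.2245]
 [ 0.6659 -0.2165]]
side det 0.9999999999999997 t [ 0.5886 -0.1816] yaw 2.978381707007367 scale 1.0022229515621623 res mm [1.6105 1.4527]
[[ 0.5085 -0.1437]
 [ 0.6643 -0.1356]
 [ 0.5129 -0.2276]
 [ 0.6687 -0.2195]]
other long stroke 0.11880935289922166
```

The two views agree within 4 mm. The scale comes out at 1.00 for the mat tablet, whose long stroke is 156 mm against 119 mm for the other black one, so this is the larger. I'll take the mean pose, shut the gripper, hover over the dot and check from there.

```bash
cat >> h.py <<'E'
yaw=np.radians(2.96); Rt=np.array([[np.cos(yaw),-np.sin(yaw)],[np.sin(yaw),np.cos(yaw)]])
P=M@Rt.T+[.5868,-.180]
O=np.array([[0,0,-1],[1,0,0],[0,-1,0]],float)
E
python3 - <<'E'
from h import *
import cv2
np.set_printoptions(precision=4,suppress=True)
ctrl.command_gripper(0.0)
ctrl.goto([*P[0],.2],O); ctrl.move_l([*P[0],.065],vel=.08); ctrl.sleep(.3)
print(ctrl.current_t(),ctrl.current_tool_pos(),P[0],ctrl.current_grip_width(),ctrl.current_contact_force(),ctrl.current_q())
a=ctrl.read_camera("top")[140:260,320:440]; b=ctrl.read_camera("side")[190:310,310:450]
cv2.imwrite("pics/hover.png",np.hstack([cv2.resize(x,None,fx=3,fy=3,interpolation=cv2.INTER_CUBIC) for x in (a,b)]))
E
```

```text
6.5167 [ 0.5068 -0.1421  0.0651] [ 0.5067 -0.1421] 0.003093111785610772 [-0.0766 -0.4609 -0.3198] [ -22.1631   33.7703  100.7955    0.0008   45.4256 -112.1649]
```

View pics/hover.png

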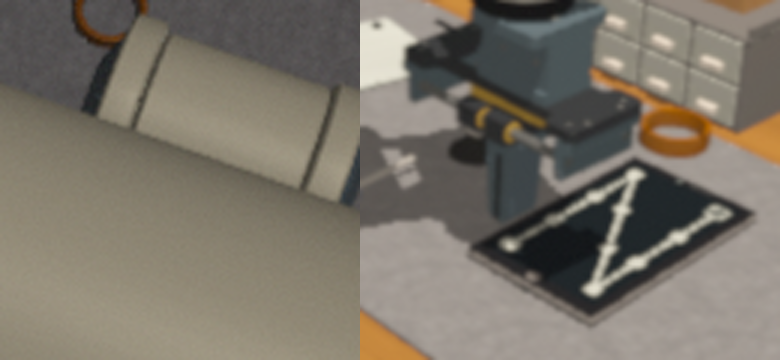

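From the side, the fingertips sit directly above the dot, 29 mm up, and clear of everything else. I'll descend slowly until contact and set a light press.

```bash
python3 - <<'E'
from h import *
np.set_printoptions(precision=4,suppress=True)
f0=ctrl.current_contact_force()[2]
ctrl.move_l([*P[0],.042],vel=.04); f1=ctrl.current_contact_force()[2]
hit=ctrl.move_l([*P[0],.0335],vel=.006,contact_N=1.5); ctrl.sleep(.3)
p=ctrl.current_tool_pos(); print(f0,f1,hit,p,ctrl.current_contact_force(),ctrl.current_t())
E
```

```text
-0.11427566012295337 0.63636164523393 True [ 0.5067 -0.1421  0.0351] [ 1.2339 -0.4548  2.4509] 8.6667
```

The fingers made contact at z = 0.0351, about 0.9 mm into the gasket, with roughly 2.5 N, which matches the model. Next I'll trace the line in short steps, trimming the height to hold about 2.5–3 N.

```bash
python3 - <<'E'
from h import *
import cv2
np.set_printoptions(precision=4,suppress=True)
def force():
    r=[]
    for _ in range(6): r.append(ctrl.current_contact_force()); ctrl.sleep(.02)
    return np.mean(r,0)
z=.0350
for i in range(1,10):
    for k in (.5,1):
        ctrl.move_l([*(P[i-1]+k*(P[i]-P[i-1])),z],vel=.04)
        f=force(); zr=ctrl.current_tool_pos()[2]
        if f[2]>12: raise SystemExit(("hard",i,f))
        z=np.clip(z+np.clip((f[2]-2.8)*.0002,-.0003,.0003),.0340,.0360)
    print(i+1,round(ctrl.current_t(),1),f,zr,z)
    if i==3: cv2.imwrite("pics/m4.png",ctrl.read_camera("side"))
ctrl.sleep(.5); print(force(),ctrl.current_tool_pos(),P[9])
a=ctrl.read_camera("top")[140:260,330:450]; b=ctrl.read_camera("side")[190:310,310:450]; c=cv2.imread("pics/m4.png")[190:310,310:450]
cv2.imwrite("pics/end.png",np.hstack([cv2.resize(x,None,fx=2,fy=2,interpolation=cv2.INTER_CUBIC) for x in (a,c,b)]))
E
```

```text
2 10.5 [2.1981 0.7282 2.8564] 0.03509253403779536 0.03492296230574684
3 12.3 [2.1757 0.4581 3.048 ] 0.03507028174017124 0.03493544025152267
4 14.1 [2.3804 1.0029 3.305 ] 0.03504612716146846 0.034979793817305066
5 16.1 [-1.981  -1.0784  3.065 ] 0.03503594802927601 0.03519452308431388
6 18.1 [-1.7459 -1.4528  3.1669] 0.03497820596126314 0.03513227273663454
7 20.1 [-1.6627 -0.97    2.362 ] 0.03512691021837058 0.03510013881211146
8 21.9 [2.1306 0.5489 3.0205] 0.03517287185312831 0.03508895982323808
9 23.7 [1.8126 0.527  2.5431] 0.03519791820491486 0.034979331605333785
10 25.5 [2.4103 0.3188 2.6317] 0.03515261269225395 0.0349536141490477
[ 2.4595 -0.0111  2.7164] [ 0.6669 -0.218   0.035 ] [ 0.6669 -0.2179]
```

View pics/end.png

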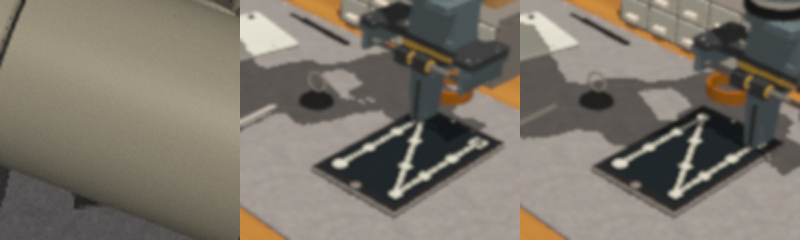

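The middle panel shows the fingers on mark 4 and the right panel shows them on the large square, with their tips at (760,145) where the square would be at (759,143). The dot and the tablet corner are at the same pixels as before the stroke, so the tablet hasn't moved. The puller and tape roll look undisturbed.

```bash
python3 - <<'E'
from bench import ctrl
print(ctrl.current_contact_force(),ctrl.current_t()); ctrl.sign_off()
E
```

```text
[ 3.29021678 -1.07296224  2.86154738] 26.175
the job is handed in; nothing more can be done
```

I ran the shut fingertips along the whole zigzag, from the round dot through all the marks in order to the large square, and handed the job in at 26.2 s. The fingers were resting on the square at about 2.8 N. `sign_off` reports no verdict, so the points below are my own checks.

- **Force:** it read 2.4–3.3 N at the marks. I sampled it at and midway between marks, not continuously.
- **Position:** the final tool point matched the computed centre of the large square to 0.1 mm. The top and side views disagreed by about 4 mm on where the tablet lies, so I used their mean; the allowance is 14 mm.
- **Tablet:** it showed no visible shift in the side view. Sideways drag on the glass was fairly high, about 2 N.
- **Bystanders:** those in the last side-view crop looked undisturbed. The arm blocked the top view of the tablet at the end, so I couldn't confirm either point from above, and I did not recheck bystanders outside that crop.

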